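Lock the sprung jaw open and load the brass sleeve

ROBOT

A 7-joint arm with a two-finger parallel gripper is mounted at the origin on a cart in front of the work surface, level with it; the furniture and walls round the work are solid. World frame = base frame: x ahead of the robot, y to its left, z up, the work surface at z = 0. Lengths are in m, angles in rad, forces in N, time in s.
With the tool pointing down it reaches from about 0.425 to 0.875 m from the base axis. Payload 8.4 kg.
Tool frame: the origin (TCP) lies midway between the tips of the shut fingers; the grasp point (between the pads) lies 19 mm behind it (ctrl.grasp_offset is the distance from the TCP to the grasp point, in m); z points along the fingers, y is the line along which they close (so a half turn about z gives the same grasp; the last joint's range is limited). The gripper opens to 87 mm and grips with 3 to 60 N. Pads are 19 mm wide; open, the fingers measure 117 mm over their backs; the gripper's body (75 mm by 190 mm) begins 51 mm behind the grasp point.
Start: joints at [1.036, 0.333, 0.04, 1.465, -0.013, 1.343, -0.059], TCP at [0.274, -0.589, 0.198] pointing down, gripper open.
Joint ranges: [-2.58, 2.58], [-0.38, 2.09], [-1.3, 1.39], [0.25, 2.4], [-1.5, 4.64], [0.08, 2.09], [-2.65, 2.65]. Speed limits (rad/s): [2.22, 2.22, 2.79, 2.79, 3.14, 3.14, 3.14].

INTERFACE

Orientations are given as a unit quaternion [w, x, y, z].
In Python, from rig import ctrl gives the robot as it stands.
- The arm moves only by the tool move_arm, never from a script. Its argument "plan" is a list that holds one entry, the list of rows, each a list of 7 numbers: the shift along the tool's x, y, z normalised to -1 to 1, where 1 is 200 mm, then the turn, a rotation vector about the tool's x, y, z normalised to -1 to 1, where 1 is 180 degrees, then the finger opening in mm, from 0 to 87. In form: [[[x, y, z, rx, ry, rz, jaw], ...]]. A call has 1 to 20 rows; each row is the pose to reach, as a shift and turn from the pose commanded when the call began, along the tool's axes at that moment, turning the shorter way round; what a row does not reach only later rows make up. A row lasts 1/10 s, in which the tool goes at most 50 mm and 8.59 degrees, less where a joint would pass 70% of its speed; a pose out of reach is approached as far as the arm can. A call with a number of a shift or a turn outside -1 to 1 is refused whole. A call with a gripper value outside its range is refused whole. The fingers move at their own pace and stop on an object; the grip force is fixed at half the most. Time passes only in rows, so rows that repeat a pose let the fingers close. It gives the time, the measured TCP pose, the force, the opening and the grip force at its end, in the units of the state.
- ctrl.sense(): the state, without advancing time (a new reading comes with each control period).
- ctrl.camera(name): name is "scene" or "side" or "wrist"; returns the picture (384x512x3 uint8, red, green, blue); there is no depth.
- ctrl.camera_params(name): a dict with "camera_matrix" (3x3 intrinsics, pixels), "extrinsics" (4x4, takes a point from camera to world coordinates). Camera axes: x right, y down, z forward; pixel columns grow to the right and rows downward; lengths in m; the calibration is good to about 2 mm. The wrist camera is an equidistant fisheye: a pixel r from the principal point sees the ray r / f radians off the axis. A picture is of the moment at which its call begins: read the wrist's pose just before it. camera_params takes no time and is no camera call; for the wrist camera it gives the pose at the moment of the call.
- ctrl.job_done(): hands the job in; it is judged then, once.
Trained networks look in the newest picture that a camera, given by its name, has taken for a name from the list of things; names that differ only in an ending like _2 or _b are one class to them, and where a whole thing is asked for, a point or a joint stands for the part that bears it (a point fixed in the world has none). Each returns a list of dicts, best first, with "conf" (0 to 1); they miss things now and then, are a little off and sometimes report something else, mostly with a low value. They report only what shows in the picture. A call takes as long as a camera call. They do not tell look-alikes from the thing itself.
- ctrl.boxes_of(camera, label): "location" ([column, row] in pixels, amid what is visible of it).
- ctrl.trace(camera, label): "region" (384x512 bool, what is visible of it) and "location" ([column, row] in pixels, amid what is visible of it).
The state is a dict: "time_s": time; "joint_positions": joint angles; "joint_vel": joint speeds; "joint_torque": joint torques, N m; "ee_pos": TCP position; "tool_rot": TCP orientation; "force": force on the tool from outside, world axes, zero at the start; "moment": the same for the moment, N m; "finger_gap": finger opening in m; "finger_force": force on a finger pad.
Only numpy, scipy, OpenCV 4.12 (cv2) and the standard library are available. Lean on these libraries where they do the work, as an engineer would, in place of code of your own. Each camera call takes 0.05 s, during which the arm holds its last target. There are 200 camera calls.

TASK

On the blue sleeve clamp, draw the red knob back along its slot against the spring, push it sideways into the holding notch and let go, so that the jaw stays locked open. Then take the brass-coloured sleeve that stands beside the clamp near the front of the desk (not the spare ones at the back) and set it down gently, upright and wholly on the clamp's round black pad. Leave the grey steel sleeve where it is.

Things in the scene. Friction and masses are not known exactly. Their poses are not given: they have to be found in the camera images.
- stand: Blue clamp fixed to the desk: base 225 x 96 x 8 mm, black pad, fixed stop (x -48 to -32 mm, 48 mm high), sprung jaw 40 mm high, blue housing (x 55 to 170, y -45 to 45 mm, steel cover top z = 40, screws +2). Origin on the desk under the pad's centre; x from pad to housing (jaw opens to +x), z up. Jaw face: x = -22 mm shut (covers the pad), about +31 mm locked open.
- pad (a point): Centre of the clamp's round black pad, on its top face: 60 mm across, 10 mm above the desk. Axes as the clamp's.
- knob (a point): Middle of the red upright knob that draws the jaw: cylinder 22 mm across, from 44 to 80 mm above the desk, this point at 62 mm. Shut: clamp x = 75, y = 0 mm. It slides to +x along a lane at y = 0 up to an end stop at x = 141 mm; it does not turn or lift. The spring pulls it back with 3 N shut, 6 to 7 N at the notch. Axes as the clamp's.
- notch (a point): Where the knob's middle rests when pushed fully in: clamp x = 127, y = 16, z = 62 mm. The notch is open from the lane for knob positions x = 127 to 141 mm only, to +y, 16.5 mm deep; before that a wall keeps the knob in the lane. Its face is undercut and holds the released knob where it is left; a knob only a few mm in slips out (a side spring under 0.5 N draws it to the lane).
- brass_sleeve: Brass-coloured round sleeve standing upright, 33 mm in diameter, 120 mm high, about 0.25 kg. Origin at the centre of its underside, z along its axis.
- steel_sleeve: Grey steel sleeve of the same size (33 mm in diameter, 120 mm high), standing upright; to be left alone. Origin at the centre of its underside, z along its axis.
Things that resemble listed ones, but are neither listed nor needed, are in the scene too. Leave any green or turquoise look-alike of the brass_sleeve alone.

How it is judged:
By the outcome, as a careful person would: the job done as asked, in the order asked, and still so for the second after the job is handed in, with the robot touching nothing.
It also fails if it takes over 64 s, if anything falls off the work surface, if the arm or the gripper's body presses on something with over 40 N, if the wrist force passes 120 N, or if a joint passes its speed limit or range.

## Working session

There is one attempt and no reset: what is moved stays moved. The work goes in short steps, Python scripts to look and compute and a tool call to move; the robot and the scene stay as the last step left them, time stands still between calls to the robot, and variables do not carry over. Pictures are saved under pics/ and viewed, at most 10 in all, crops included, and the job is handed in when it is done.

Besides the shell and the picture viewer there is one more tool, called after "Request:" as name(argument=value, ...) on one line, values as JSON. move_arm: Moves the arm, as the interface text tells. Scaled input: -1 to 1 covers 200 mm each way for a shift and 180 degrees each way for a turn. Its arguments: {"type":"object","properties":{"plan":{"type":"array"}},"required":["plan"]}

```bash
ls; mkdir -p pics
python3 - <<'E'
from rig import ctrl
import cv2, numpy as np
s=ctrl.sense(); print({k:np.round(v,3).tolist() for k,v in s.items()}, ctrl.grasp_offset)
a=ctrl.camera("scene");b=ctrl.camera("side")
cv2.imwrite("pics/a1.png",a[:,:,::-1]);cv2.imwrite("pics/b1.png",b[:,:,::-1])
for c in("scene","side"):
    p=ctrl.camera_params(c);print(c,np.round(p["camera_matrix"],1).tolist(),np.round(p["extrinsics"],3).tolist())
    for l in("stand","pad","knob","notch","brass_sleeve","steel_sleeve"):
        try: print(l,[(np.round(d["location"],1).tolist(),round(d["conf"],2)) for d in ctrl.boxes_of(c,l)])
        except Exception as e: print(l,e)
E
```

```text
pics
{'time_s': 0.0, 'joint_positions': [1.036, 0.334, 0.04, 1.466, -0.013, 1.343, -0.058], 'joint_vel': [-0.002, 0.0, -0.001, 0.002, -0.001, -0.0, -0.001], 'joint_torque': [0.0, -65.636, 1.335, -40.38, -0.06, 0.045, 0.0], 'ee_pos': [0.274, -0.589, 0.198], 'tool_rot': [-0.001, 0.976, 0.216, -0.0], 'force': [0.583, 0.217, -0.284], 'moment': [-0.002, 0.014, -0.037], 'finger_force': 0.0, 'finger_gap': 0.087} 0.0187
scene [[445.4, 0.0, 253.4], [0.0, 445.4, 184.6], [0.0, 0.0, 1.0]] [[-0.741, -0.309, 0.597, -0.232], [-0.672, 0.349, -0.653, 0.732], [-0.007, -0.885, -0.466, 0.651], [0.0, 0.0, 0.0, 1.0]]
stand [([172.5, 239.8], 0.83)]
pad [([179.2, 244.2], 0.57)]
knob [([172.5, 225.3], 0.56)]
notch [([174.2, 242.2], 0.78)]
brass_sleeve [([329.2, 171.4], 0.94), ([291.4, 158.9], 0.8), ([302.6, 169.6], 0.64)]
steel_sleeve [([269.3, 185.5], 0.62)]
side [[427.0, 0.0, 259.1], [0.0, 427.0, 189.9], [0.0, 0.0, 1.0]] [[-0.848, -0.319, 0.423, 0.066], [-0.53, 0.503, -0.683, 0.646], [0.005, -0.803, -0.595, 0.666], [0.0, 0.0, 0.0, 1.0]]
stand []
pad [([185.2, 261.9], 0.67)]
knob [([184.4, 246.1], 0.46)]
notch [([187.8, 265.0], 0.78)]
brass_sleeve [([333.5, 150.3], 0.94), ([308.3, 153.2], 0.74), ([288.9, 141.4], 0.73)]
steel_sleeve [([279.6, 180.6], 0.77)]
```

View pics/a1.png

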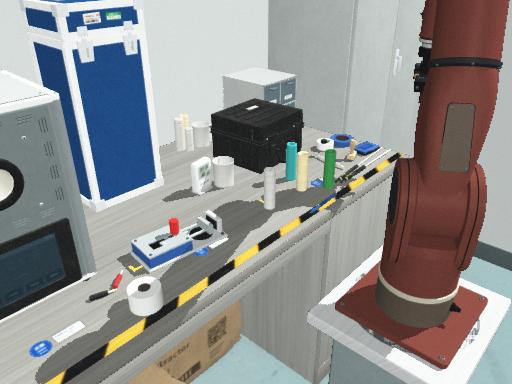

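View pics/b1.png

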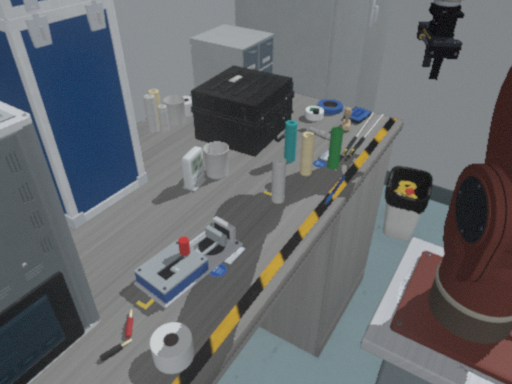

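The pictures show the clamp at about (175,240) in scene with its red knob at (174,227), and the housing towards lower left. Brass candidates in scene are cream (302,170), teal (291,160), green (330,170), grey steel (269,187) and the cream spares at the back (180,130). I choose cream (302,170) and will check it in a crop.

```bash
cat > h.py <<'E'
import numpy as np, cv2
from rig import ctrl
def ray(cam,px,P=None):
    P=P or ctrl.camera_params(cam);K=np.array(P["camera_matrix"]);E=np.array(P["extrinsics"])
    v=np.array([(px[0]-K[0,2])/K[0,0],(px[1]-K[1,2])/K[1,1]])
    if cam=="wrist":
        r=np.hypot(*v); d=np.array([*(v/r*np.sin(r) if r>1e-9 else v),np.cos(r)])
    else: d=np.array([*v,1])
    return E[:3,3],E[:3,:3]@(d/np.linalg.norm(d))
def atz(cam,px,z,P=None):
    o,d=ray(cam,px,P);return o+d*(z-o[2])/d[2]
def tri(p1,p2,c1="scene",c2="side"):
    A=np.zeros((3,3));b=np.zeros(3);rs=[ray(c1,p1),ray(c2,p2)]
    for o,d in rs: M=np.eye(3)-np.outer(d,d);A+=M;b+=M@o
    x=np.linalg.solve(A,b);return x,[np.linalg.norm((np.eye(3)-np.outer(d,d))@(x-o)) for o,d in rs]
def red(im):
    h=cv2.cvtColor(im,cv2.COLOR_RGB2HSV);return ((h[...,0]<8)|(h[...,0]>172))&(h[...,1]>150)&(h[...,2]>90)
E
python3 - <<'E'
from h import *
im={c:cv2.imread(f"pics/{f}1.png")[:,:,::-1].copy() for c,f in(("scene","a"),("side","b"))}
q={}
for c,box in(("scene",(160,210,190,245)),("side",(170,230,200,262))):
    m=red(im[c]);x0,y0,x1,y1=box;ys,xs=np.nonzero(m[y0:y1,x0:x1]);q[c]=(xs.mean()+x0,ys.mean()+y0);print(c,q[c],len(xs),xs.min()+x0,xs.max()+x0,ys.min()+y0,ys.max()+y0)
print("knob",tri(q["scene"],q["side"]),[atz(c,q[c],.062).round(3) for c in q])
for l in("brass_sleeve","steel_sleeve"):
  T={}
  for c in("scene","side"):
    ctrl.camera(c)
    T[c]=ctrl.trace(c,l)
    for d in T[c]:
        ys,xs=np.nonzero(d["region"]);print(l,c,np.round(d["location"],1),round(d["conf"],2),xs.min(),xs.max(),ys.min(),ys.max(),im[c][d["region"]].mean(0).round(),atz(c,d["location"],.06).round(3))
crop=np.hstack([cv2.resize(im["scene"][195:275,120:240],(400,267),interpolation=3),cv2.resize(im["side"][210:305,125:250],(400,304),interpolation=3)[:267]])
c2=np.hstack([cv2.resize(im["scene"][130:215,250:350],(400,333),interpolation=3),cv2.resize(im["side"][110:210,260:360],(400,333),interpolation=3)])
cv2.imwrite("pics/c1.png",np.vstack([crop,c2])[:,:,::-1])
E
```

```text
scene (np.float64(173.70149253731344), np.float64(225.79850746268656)) 134 169 178 218 234
side (np.float64(183.83333333333334), np.float64(245.40151515151516)) 132 179 188 237 254
knob (array([0.5254102 , 0.191625  , 0.06043073]), [np.float64(0.000704291569718673), np.float64(0.0007042915697187502)]) [array([0.524, 0.192, 0.062]), array([0.524, 0.194, 0.062])]
brass_sleeve scene [290.1 161.2] 0.86 286 296 143 179 [ 60. 163. 162.] [ 0.546 -0.292  0.06 ]
brass_sleeve scene [328.9 169.9] 0.64 323 335 149 188 [ 59. 137.  74.] [ 0.419 -0.32   0.06 ]
brass_sleeve scene [304.3 169. ] 0.56 296 308 152 190 [223. 213. 169.] [ 0.478 -0.276  0.06 ]
brass_sleeve side [333.2 149.4] 0.96 328 342 126 168 [ 53. 102.  64.] [ 0.424 -0.317  0.06 ]
brass_sleeve side [290.4 139.9] 0.95 284 297 120 161 [ 54. 116. 118.] [ 0.548 -0.299  0.06 ]
brass_sleeve side [305.5 153.7] 0.67 300 314 132 174 [150. 144. 120.] [ 0.478 -0.256  0.06 ]
steel_sleeve scene [271.8 187.2] 0.78 264 276 167 209 [193. 195. 190.] [ 0.476 -0.12   0.06 ]
steel_sleeve side [278.5 178.6] 0.94 272 286 156 202 [129. 131. 132.] [ 0.481 -0.115  0.06 ]
steel_sleeve side [184.2 261.7] 0.61 135 242 217 307 [118. 121. 130.] [0.496 0.227 0.06 ]
```

View pics/c1.png

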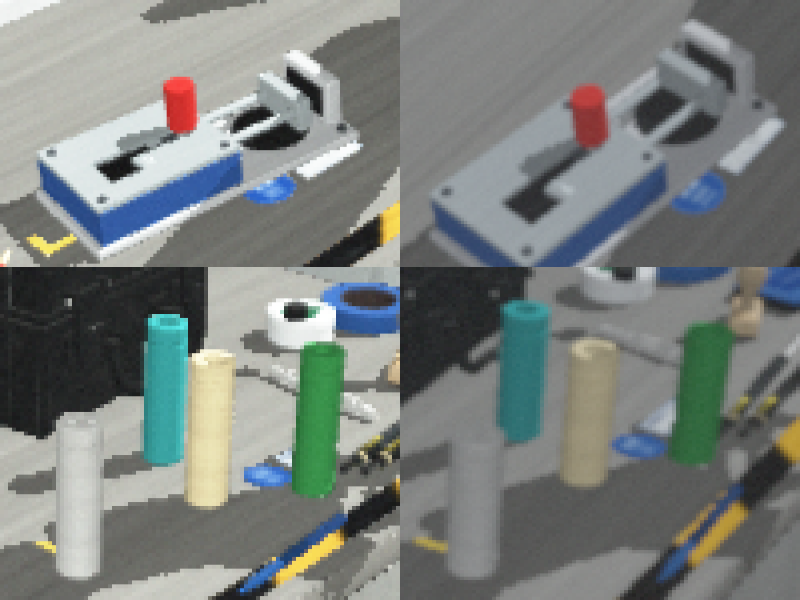

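Run:
```python
from h import *
S=lambda x,y:(x/3.333+120-.35,y/3.333+195-.35)
D=lambda x,y:((x-400)/3.2+125-.35,y/3.2+210-.35)
for n,c,p in(("L","scene",S(38,152)),("F","scene",S(103,213)),("R","scene",S(243,150)),("L","side",D(432,195)),("R","side",D(667,153)),("slotend","scene",S(98,172)),("slotF","scene",S(118,180)),("slotB","side",D(506,205)),("slotF","side",D(532,223))):
    print(n,c,atz(c,p,.04).round(3))
for a,b in(((304.3-1.5,171),(306.8,153)),((270,188),(279,179))): print(tri(a,b))
# tops / bottoms
for c,t,b in(("scene",S(0,0),S(0,0)),): pass
for n,c,px,z in(("brass top","scene",(250+212/4,130+(358-267)/3.92),.12),("brass bot","scene",(250+207/4,130+(500-267)/3.92),0),("brass top","side",(260+195/4,110+(350-267)/3.33),.12),("brass bot","side",(260+184/4,110+(480-267)/3.33),0)):
    print(n,c,atz(c,px,z).round(3))
```

```text
L scene [0.578 0.28  0.04 ]
F scene [0.485 0.292 0.04 ]
R scene [0.47 0.18 0.04]
L side [0.576 0.283 0.04 ]
R side [0.477 0.178 0.04 ]
slotend scene [0.526 0.266 0.04 ]
slotF scene [0.508 0.262 0.04 ]
slotB side [0.533 0.265 0.04 ]
slotF side [0.509 0.267 0.04 ]
(array([ 0.48294384, -0.27454208,  0.05151522]), [np.float64(0.0005639196603879317), np.float64(0.0005639196603881035)])
(array([ 0.48258   , -0.11975442,  0.05545502]), [np.float64(0.000265150467000131), np.float64(0.0002651504670002759)])
brass top scene [ 0.473 -0.257  0.12 ]
brass bot scene [ 0.47  -0.256  0.   ]
brass top side [ 0.473 -0.254  0.12 ]
brass bot side [ 0.47  -0.251  0.   ]
```

The crop confirms the cream sleeve with crop pixel (210,430), between teal and green. It stands at about (0.472,-0.255). The clamp's x axis heads about 83° (world +y), with +y towards the robot, and the knob is at about (0.525,0.192). I go above the knob in stages.

```bash
cat >> h.py <<'E'
from scipy.spatial.transform import Rotation as Ro
def rot(q): return Ro.from_quat([q[1],q[2],q[3],q[0]])
def down(yaw_y):  # tool z down, tool y at world angle (deg)
    a=np.radians(yaw_y);y=np.array([np.cos(a),np.sin(a),0]);z=np.array([0,0,-1.]);return Ro.from_matrix(np.array([np.cross(y,z),y,z]).T)
def go(ps,yaw=None):
    s=ctrl.sense();R=rot(s["tool_rot"]);print("at",s["ee_pos"].round(4) if hasattr(s["ee_pos"],"round") else s["ee_pos"],"yawy",np.degrees(np.arctan2(*R.as_matrix()[[1,0],1])).round(2))
    t=(R.inv()*down(yaw)).as_rotvec()/np.pi if yaw is not None else np.zeros(3)
    for p in ps: print((R.inv().apply(np.array(p)-s["ee_pos"])/.2).round(4).tolist(),t.round(4).tolist())
E
python3 -c "
from h import *
go([(.42,-.45,.21),(.5,-.3,.21)],-97)"
```

```text
at [ 0.2743 -0.5892  0.1984] yawy -65.04
[0.9542, -0.3238, -0.0578] [-0.0, 0.0, 0.1776]
[1.6333, -0.8349, -0.0577] [-0.0, 0.0, 0.1776]
```

Request:
move_arm(plan=[[[0.24,-0.08,-0.06,0,0,0.045,87],[0.48,-0.16,-0.06,0,0,0.09,87],[0.72,-0.24,-0.06,0,0,0.135,87],[0.954,-0.324,-0.06,0,0,0.178,87],[0.954,-0.324,-0.06,0,0,0.178,87]]])

```text
time_s: 1.6
ee_pos: [0.4263, -0.4435, 0.2106]
tool_rot: [-0.001, 0.998, -0.06, 0.001]
force: [0.2, -0.5, -0.4]
finger_gap: 0.0874
finger_force: 0.0
```

```bash
python3 -c "
from h import *
go([(.45,-.27,.21),(.5,-.08,.21)],-97)"
```

```text
at [ 0.4263 -0.4435  0.2106] yawy -96.87
[0.0136, -0.8753, 0.0055] [-0.0009, -0.0008, 0.0007]
[0.1482, -1.8484, 0.0086] [-0.0009, -0.0008, 0.0007]
```

Request:
move_arm(plan=[[[0.02,-0.25,0,0,0,0,87],[0.04,-0.5,0,0,0,0,87],[0.06,-0.75,0,0,0,0,87],[0.08,-1,0,0,0,0,87]]])

```text
time_s: 2.0
ee_pos: [0.4604, -0.2523, 0.2106]
tool_rot: [0.0, 0.998, -0.061, 0.0]
force: [0.4, -1.0, -0.5]
finger_gap: 0.0869
finger_force: 0.0
```

Request:
move_arm(plan=[[[0.02,-0.25,0,0,0,0,87],[0.04,-0.5,0,0,0,0,87],[0.06,-0.75,0,0,0,0,87],[0.08,-1,0,0,0,0,87]]])

```text
time_s: 2.4
ee_pos: [0.5008, -0.0564, 0.2109]
tool_rot: [0.0, 0.998, -0.061, 0.0]
force: [1.1, 0.3, -0.1]
finger_gap: 0.087
finger_force: 0.0
```

Request:
move_arm(plan=[[[0.02,-0.25,0,0,0,0,87],[0.04,-0.5,0,0,0,0,87],[0.06,-0.75,0,0,0,0,87],[0.08,-0.9,0,0,0,0,87],[0.08,-0.9,0,0,0,0,87],[0.08,-0.9,0,0,0,0,87]]])

```text
time_s: 3.0
ee_pos: [0.5387, 0.1186, 0.2103]
tool_rot: [0.0, 0.998, -0.061, -0.0]
force: [1.0, -0.3, 0.4]
finger_gap: 0.087
finger_force: 0.0
```

Run:
```python
from h import *
go([(.525,.192,.2),(.525,.192,.052)],-97)
P=ctrl.camera_params("wrist");im=ctrl.camera("wrist");cv2.imwrite("pics/w1.png",im[:,:,::-1])
print(np.round(P["camera_matrix"],1).tolist(),np.round(P["extrinsics"],3).tolist())
n,l,st,ce=cv2.connectedComponentsWithStats(red(im).astype(np.uint8))
for i in range(1,n):
    if st[i,4]>60: print(st[i],ce[i],atz("wrist",ce[i],.07,P))
```

```text
at [0.5387 0.1186 0.2103] yawy -96.97
[-0.1125, -0.3558, 0.0515] [0.0001, 0.0001, 0.0002]
[-0.1123, -0.356, 0.7915] [0.0001, 0.0001, 0.0002]
[[297.3, 0.0, 261.7], [0.0, 297.3, 189.4], [0.0, 0.0, 1.0]] [[-0.122, -0.954, -0.273, 0.613], [-0.993, 0.118, 0.032, 0.11], [0.002, 0.275, -0.961, 0.398], [0.0, 0.0, 0.0, 1.0]]
[ 43  16  13  15 130] [49.         23.17692308] [0.78023961 0.37171631 0.07      ]
[189 182  22  24 356] [200.03932584 193.67977528] [0.52338486 0.19331123 0.07      ]
[ 96 191  15  20 133] [102.51879699 201.2481203 ] [0.52904107 0.32635771 0.07      ]
```

View pics/w1.png

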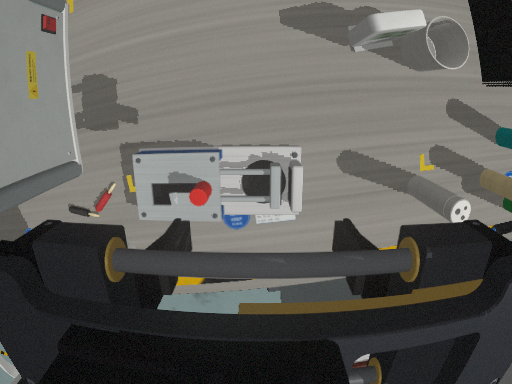

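The wrist picture shows the knob at (200,194), and the steel cover's corners near (133,156), (138,221), (222,219), (219,153). I fit the clamp pose to these corners.

Run:
```python
from h import *
P=ctrl.camera_params("wrist")
w=np.array([atz("wrist",p,.04,P)[:2] for p in((133,155),(138,221),(222,219),(219.5,152))])
c=np.array([[.17,-.045],[.17,.045],[.055,.045],[.055,-.045]])
A=w-w.mean(0);B=c-c.mean(0)
a=np.arctan2((B[:,0]*A[:,1]-B[:,1]*A[:,0]).sum(),(A*B).sum());R=np.array([[np.cos(a),-np.sin(a)],[np.sin(a),np.cos(a)]])
o=w.mean(0)-R@c.mean(0);print(w.round(4).tolist(),"res",np.abs(w-(c@R.T+o)).max(),"ang",np.degrees(a),"o",o)
for n,p in(("knob",(.075,0)),("stop",(.141,0)),("notch",(.127,.016))): print(n,R@p+o)
```

```text
[[0.5781, 0.2807], [0.4876, 0.2957], [0.478, 0.1771], [0.5649, 0.1662]] res 0.00349779461466021 ang 83.39261051237828 o [0.51419072 0.11819273]
knob [0.52282062 0.19269457]
stop [0.53041493 0.2582562 ]
notch [0.51291028 0.24619023]
```

Request:
move_arm(plan=[[[-0.06,-0.18,0.2,0,0,0,87],[-0.123,-0.36,0.3,0,0,0,87],[-0.123,-0.36,0.3,0,0,0,87],[-0.123,-0.36,0.5,0,0,0,87],[-0.123,-0.36,0.65,0,0,0,87],[-0.123,-0.36,0.73,0,0,0,87],[-0.123,-0.36,0.79,0,0,0,87],[-0.123,-0.36,0.79,0,0,0,87],[-0.123,-0.36,0.79,0,0,0,87]]])

```text
time_s: 3.95
ee_pos: [0.5239, 0.1924, 0.0533]
tool_rot: [-0.0, 0.998, -0.062, 0.0]
force: [0.0, 0.6, -0.4]
finger_gap: 0.0871
finger_force: 0.0
```

Request:
move_arm(plan=[[[0,0,0,0,0,0,70],[0,0,0,0,0,0,50],[0,0,0,0,0,0,30],[0,0,0,0,0,0,15],[0,0,0,0,0,0,15],[0,0,0,0,0,0,15],[0,0,0,0,0,0,15],[0,0,0,0,0,0,15]]])

```text
time_s: 4.75
ee_pos: [0.5232, 0.193, 0.0524]
tool_rot: [-0.0, 0.998, -0.062, -0.0]
force: [-0.6, -0.6, -0.2]
finger_gap: 0.0309
finger_force: 0.0
```

Request:
move_arm(plan=[[[0,0,0,0,0,0,10],[0,0,0,0,0,0,10],[0,0,0,0,0,0,10],[0,0,0,0,0,0,10],[0,0,0,0,0,0,10]]])

```text
time_s: 5.25
ee_pos: [0.5232, 0.1937, 0.0525]
tool_rot: [-0.0, 0.998, -0.061, 0.0]
force: [0.4, 4.1, -1.7]
finger_gap: 0.0188
finger_force: 30.0
```

Request:
move_arm(plan=[[[0,-0.06,0,0,0,0,10],[0,-0.12,0,0,0,0,10],[0,-0.18,0,0,0,0,10],[0,-0.24,0,0,0,0,10],[0,-0.28,0,0,0,0,10],[0,-0.3,0,0,0,0,10],[0,-0.3,0,0,0,0,10],[0,-0.3,0,0,0,0,10]]])

```text
time_s: 6.05
ee_pos: [0.5307, 0.2522, 0.0523]
tool_rot: [0.001, 0.998, -0.062, -0.0]
force: [-1.0, -6.7, 4.2]
finger_gap: 0.0196
finger_force: 30.0
```

Request:
move_arm(plan=[[[-0.025,0,0,0,0,0,10],[-0.05,0,0,0,0,0,10],[-0.07,0,0,0,0,0,10],[-0.084,0,0,0,0,0,10],[-0.084,0,0,0,0,0,10],[-0.084,0,0,0,0,0,10]]])

```text
time_s: 6.65
ee_pos: [0.5142, 0.2539, 0.0524]
tool_rot: [0.001, 0.998, -0.062, 0.0]
force: [-0.3, -7.0, 3.7]
finger_gap: 0.0194
finger_force: 30.0
```

Run:
```python
from h import *
for c in("scene","side"):
    im=ctrl.camera(c);cv2.imwrite(f"pics/n_{c}.png",im[:,:,::-1])
    m=red(im)
    n,l,st,ce=cv2.connectedComponentsWithStats(m[200:290,130:230].astype(np.uint8))
    for i in range(1,n):
        if st[i,4]>20: print(c,st[i],ce[i]+[130,200],atz(c,ce[i]+[130,200],.062))
a=cv2.imread("pics/n_scene.png")[195:285,110:230];b=cv2.imread("pics/n_side.png")[210:300,120:240]
cv2.imwrite("pics/n.png",np.hstack([cv2.resize(x,(400,300),interpolation=2) for x in(a,b)]))
```

```text
scene [ 22  30  10  17 128] [156.2578125 238.3828125] [0.51175731 0.25288395 0.062     ]
side [ 34  56   9  20 126] [168.20634921 266.56349206] [0.51186062 0.25418219 0.062     ]
```

View pics/n.png

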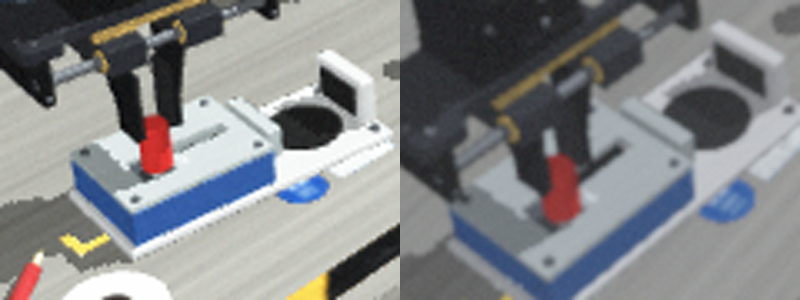

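Picture: the knob sits at (157,238) in scene, moved out of the lane into the notch. The jaw is open and the pad is exposed. I ease back to the notch wall and open the fingers.

Request:
move_arm(plan=[[[-0.006,0.015,0,0,0,0,10],[-0.006,0.03,0,0,0,0,10],[-0.006,0.04,0,0,0,0,10],[-0.006,0.04,0,0,0,0,10],[-0.006,0.04,0,0,0,0,10]]])

```text
time_s: 7.25
ee_pos: [0.5124, 0.2471, 0.0525]
tool_rot: [-0.0, 0.998, -0.062, 0.0]
force: [4.7, -3.2, -1.7]
finger_gap: 0.019
finger_force: 30.0
```

Request:
move_arm(plan=[[[0,0,0,0,0,0,30],[0,0,0,0,0,0,50],[0,0,0,0,0,0,60],[0,0,0,0,0,0,60],[0,0,0,0,0,0,60]]])

```text
time_s: 7.75
ee_pos: [0.5115, 0.2472, 0.0525]
tool_rot: [-0.0, 0.998, -0.061, -0.0]
force: [0.9, -0.3, 0.3]
finger_gap: 0.0509
finger_force: 0.0
```

Request:
move_arm(plan=[[[0,0,-0.15,0,0,0,60],[0,0,-0.35,0,0,0,70],[0,0,-0.6,0,0,0,87],[0,0,-0.8,0,0,0,87],[0,0.25,-0.8,0,0,0,87],[0,0.5,-0.8,0,0,0,87],[0,0.5,-0.8,0,0,0,87],[0,0.5,-0.8,0,0,0,87]]])

```text
time_s: 8.55
ee_pos: [0.4995, 0.1463, 0.2128]
tool_rot: [0.0, 0.998, -0.063, 0.0]
force: [0.3, 0.9, 0.7]
finger_gap: 0.087
finger_force: 0.0
```

Run:
```python
from h import *
for c in("scene","side"):
    im=ctrl.camera(c);m=red(im)
    n,l,st,ce=cv2.connectedComponentsWithStats(m[200:290,130:230].astype(np.uint8))
    for i in range(1,n):
        if st[i,4]>20: print(c,st[i],ce[i]+[130,200],atz(c,ce[i]+[130,200],.062))
P=ctrl.camera_params("wrist");im=ctrl.camera("wrist");cv2.imwrite("pics/w2.png",im[:,:,::-1])
m=red(im);n,l,st,ce=cv2.connectedComponentsWithStats(m.astype(np.uint8))
for i in range(1,n):
    if st[i,4]>60: print(st[i],ce[i],atz("wrist",ce[i],.07,P))
go([(.472,-.255,.21)],-97)
```

```text
scene [ 24  29  10  17 140] [158.57142857 236.85      ] [0.51281455 0.24547991 0.062     ]
side [ 35  55  11  18 139] [170.24460432 263.49640288] [0.51393184 0.2460476  0.062     ]
[167 161  23  23 369] [177.9295393  171.92140921] [0.51280505 0.2457792  0.07      ]
[106 163  17  21 145] [113.71034483 173.3862069 ] [0.52278466 0.33100909 0.07      ]
at [0.4993 0.1489 0.2125] yawy -96.97
[0.1097, 2.0212, 0.011] [-0.0002, 0.0001, 0.0002]
```

View pics/w2.png

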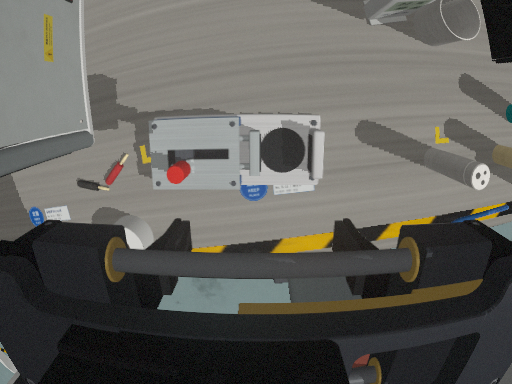

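The wrist picture shows the knob resting in the notch at (178,172), measured at (0.513,0.246), which matches the expected notch point. The jaw is open and the pad is free at (284,150). Next I go above the brass sleeve.

Request:
move_arm(plan=[[[0,0.25,0,0,0,0,87],[0,0.5,0,0,0,0,87],[0,0.75,0,0,0,0,87],[0,1,0,0,0,0,87]]])

```text
time_s: 9.1
ee_pos: [0.4747, -0.0514, 0.2124]
tool_rot: [-0.0, 0.998, -0.06, 0.0]
force: [0.8, -0.8, -0.2]
finger_gap: 0.0874
finger_force: 0.0
```

Request:
move_arm(plan=[[[0.02,0.25,0,0,0,0,87],[0.05,0.5,0,0,0,0,87],[0.05,0.6,0,0,0,0,87],[0.05,0.6,0,0,0,0,87],[0.05,0.6,0,0,0,0,87]]])

```text
time_s: 9.6
ee_pos: [0.4705, -0.17, 0.2122]
tool_rot: [-0.0, 0.998, -0.061, -0.0]
force: [0.5, 0.8, -0.0]
finger_gap: 0.087
finger_force: 0.0
```

Run:
```python
from h import *
P=ctrl.camera_params("wrist");im=ctrl.camera("wrist");cv2.imwrite("pics/w3.png",im[:,:,::-1])
for d in ctrl.trace("wrist","brass_sleeve"):
    print(d["location"],d["conf"],im[d["region"]].mean(0).round(),atz("wrist",d["location"],.06,P).round(3))
w2=cv2.imread("pics/w2.png")
go([(.472,-.255,.21)],-97)
```

```text
[340.1, 163.4] 0.82 [160. 149. 117.] [ 0.469 -0.263  0.06 ]
[364.6, 95.4] 0.8 [ 39. 115. 113.] [ 0.547 -0.3    0.06 ]
[395.2, 198.1] 0.57 [ 50. 102.  58.] [ 0.416 -0.336  0.06 ]
at [ 0.4706 -0.1692  0.2123] yawy -96.89
[0.0583, 0.4251, 0.0115] [-0.0002, 0.0001, 0.0006]
```

View pics/w3.png

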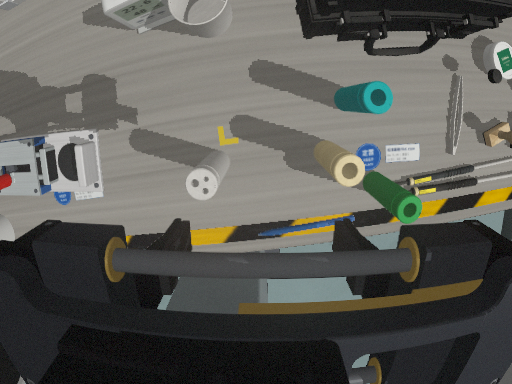

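The wrist picture shows brass with its top ring centred at (349,170), teal at (377,97), green at (408,207) and steel at (204,183).

Run:
```python
from h import *
P=ctrl.camera_params("wrist")
for n,p in(("brass",(348.5,169.5)),("teal",(377,97)),("green",(408,207)),("steel",(204,183))): print(n,atz("wrist",p,.12,P).round(4))
b=atz("wrist",(348.5,169.5),.12,P)
go([(b[0],b[1],.2),(b[0],b[1],.076)],-97)
```

```text
brass [ 0.4753 -0.256   0.12  ]
teal [ 0.5447 -0.291   0.12  ]
green [ 0.4263 -0.3239  0.12  ]
steel [ 0.4787 -0.1125  0.12  ]
at [ 0.4706 -0.1692  0.2123] yawy -96.89
[0.0751, 0.4279, 0.0615] [-0.0002, 0.0001, 0.0006]
[0.0752, 0.4283, 0.6815] [-0.0002, 0.0001, 0.0006]
```

Request:
move_arm(plan=[[[0.03,0.2,0,0,0,0,87],[0.075,0.428,0,0,0,0,80],[0.075,0.428,0.05,0,0,0,70],[0.075,0.428,0.2,0,0,0,70],[0.075,0.428,0.4,0,0,0,70],[0.075,0.428,0.55,0,0,0,70],[0.075,0.428,0.65,0,0,0,70],[0.075,0.428,0.68,0,0,0,70],[0.075,0.428,0.68,0,0,0,70],[0.075,0.428,0.68,0,0,0,70]]])

```text
time_s: 10.7
ee_pos: [0.4754, -0.2578, 0.0777]
tool_rot: [0.0, 0.998, -0.061, 0.001]
force: [0.0, -1.1, -0.5]
finger_gap: 0.0699
finger_force: 0.0
```

Request:
move_arm(plan=[[[0,0,0,0,0,0,50],[0,0,0,0,0,0,40],[0,0,0,0,0,0,32],[0,0,0,0,0,0,25],[0,0,0,0,0,0,25],[0,0,0,0,0,0,25],[0,0,0,0,0,0,25],[0,0,0,0,0,0,25],[0,0,0,0,0,0,25]]])

```text
time_s: 11.6
ee_pos: [0.4744, -0.258, 0.0765]
tool_rot: [-0.0, 0.998, -0.062, 0.0]
force: [-0.1, 0.1, 1.5]
finger_gap: 0.0326
finger_force: 30.0
```

Request:
move_arm(plan=[[[0,0,-0.05,0,0,0,25],[0,0,-0.2,0,0,0,25],[0,0,-0.4,0,0,0,25],[0,0,-0.6,0,0,0,25],[0,0,-0.75,0,0,0,25],[0.15,0,-0.75,0,0,0,25],[0.3,-0.1,-0.75,0,0,0,25],[0.4,-0.25,-0.75,0,0,0,25],[0.4,-0.45,-0.75,0,0,0,25],[0.4,-0.65,-0.75,0,0,0,25],[0.4,-0.85,-0.75,0,0,0,25],[0.4,-1,-0.75,0,0,0,25]]])

```text
time_s: 12.8
ee_pos: [0.5782, -0.0663, 0.2268]
tool_rot: [-0.0, 0.998, -0.061, -0.0]
force: [0.5, -0.5, -2.3]
finger_gap: 0.0323
finger_force: 30.0
```

Request:
move_arm(plan=[[[0,-0.15,0,0,0,0,25],[-0.1,-0.35,0,0,0,0,25],[-0.25,-0.55,0,0,0,0,25],[-0.35,-0.75,0,0,0,0,25],[-0.43,-0.88,0,0,0,0,25],[-0.43,-0.88,0,0,0,0,25],[-0.43,-0.88,0,0,0,0,25],[-0.43,-0.88,0,0,0,0,25]]])

```text
time_s: 13.6
ee_pos: [0.515, 0.1145, 0.2266]
tool_rot: [0.0, 0.998, -0.063, -0.0]
force: [-0.3, 0.0, -2.2]
finger_gap: 0.0319
finger_force: 30.0
```

Run:
```python
from h import *
s=ctrl.sense();print(s["finger_gap"],s["force"])
P=[]
for c in("scene","side","wrist"): 
    im=ctrl.camera(c);cv2.imwrite(f"pics/p_{c}.png",im[:,:,::-1])
    for d in ctrl.trace(c,"pad"):
        ys,xs=np.nonzero(d["region"]);print(c,d["conf"],d["location"],xs.min(),xs.max(),ys.min(),ys.max(),atz(c,((xs.min()+xs.max())/2,(ys.min()+ys.max())/2),.01).round(4))
a=cv2.imread("pics/p_scene.png")[130:270,110:310];b=cv2.imread("pics/p_side.png")[150:290,120:320]
cv2.imwrite("pics/p.png",np.hstack([cv2.resize(x,(400,280),interpolation=2) for x in(a,b)]))
go([(.514,.118,.21),(.514,.118,.0865)],-97)
```

```text
0.031921754769312465 [-2.60569783e-01  1.29694962e-03 -2.19982291e+00]
scene 0.91 [177.5, 244.2] 131 226 210 272 [0.5266 0.1805 0.01  ]
scene 0.51 [196.3, 160.8] 190 205 135 185 [ 0.8575 -0.1745  0.01  ]
side 0.86 [184.5, 262.5] 134 242 216 307 [0.5248 0.1874 0.01  ]
side 0.29 [281.9, 180.6] 272 286 156 202 [ 0.5136 -0.1772  0.01  ]
wrist 0.76 [205.0, 159.2] 132 296 128 200 [0.5191 0.1819 0.01  ]
wrist 0.63 [160.1, 186.3] 147 170 175 195 [0.4998 0.2697 0.01  ]
at [0.5148 0.1153 0.2264] yawy -97.13
[-0.0057, -0.0131, 0.0818] [0.0, 0.0001, -0.0007]
[-0.0056, -0.0131, 0.6993] [0.0, 0.0001, -0.0007]
```

View pics/p.png

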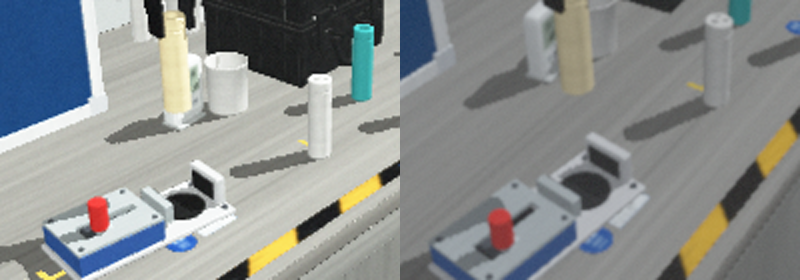

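The picture shows the brass sleeve held upright above the clamp (bottom at scene (197,184)), the knob still in the notch, and the pad free at scene (203,232) and side (212,243). I check the pad's centre once, then lower.

Run:
```python
from h import *
P=ctrl.camera_params
for c,px in(("scene",(203,232)),("side",(212.5,243))): print(c,atz(c,px,.01).round(4))
im=cv2.imread("pics/p_wrist.png")
m=(im.max(2)<60).astype(np.uint8);n,l,st,ce=cv2.connectedComponentsWithStats(m)
for i in range(1,n):
    if 300<st[i,4]<3000: print(st[i],ce[i].round(1),atz("wrist",(st[i,0]+st[i,2]/2-.5,st[i,1]+st[i,3]/2-.5),.01).round(4))
```

```text
scene [0.5108 0.1128 0.01  ]
side [0.5151 0.1151 0.01  ]
[254 142  26  35 592] [267.3 158.9] [0.5167 0.1085 0.01  ]
[197 220  37  34 703] [220.6 238.9] [0.4099 0.1994 0.01  ]
```

Request:
move_arm(plan=[[[-0.004,-0.01,0.1,0,0,0,25],[-0.004,-0.01,0.25,0,0,0,25],[-0.004,-0.01,0.4,0,0,0,25],[-0.004,-0.01,0.53,0,0,0,25],[-0.004,-0.01,0.6,0,0,0,25],[-0.004,-0.01,0.64,0,0,0,25],[-0.004,-0.01,0.66,0,0,0,25],[-0.004,-0.01,0.67,0,0,0,25],[-0.004,-0.01,0.68,0,0,0,25],[-0.004,-0.01,0.685,0,0,0,25],[-0.004,-0.01,0.69,0,0,0,25],[-0.004,-0.01,0.69,0,0,0,25],[-0.004,-0.01,0.69,0,0,0,25]]])

```text
time_s: 15.2
ee_pos: [0.5142, 0.1179, 0.0886]
tool_rot: [-0.0, 0.998, -0.062, 0.0]
force: [0.4, 0.6, -3.3]
finger_gap: 0.0327
finger_force: 30.0
```

Request:
move_arm(plan=[[[0,0,0.003,0,0,0,25],[0,0,0.006,0,0,0,25],[0,0,0.008,0,0,0,25],[0,0,0.01,0,0,0,25],[0,0,0.01,0,0,0,25],[0,0,0.01,0,0,0,25]]])

```text
time_s: 15.8
ee_pos: [0.5142, 0.1179, 0.0866]
tool_rot: [-0.0, 0.998, -0.062, 0.0]
force: [-0.4, 0.2, -0.9]
finger_gap: 0.0322
finger_force: 30.0
```

Request:
move_arm(plan=[[[0,0,0.002,0,0,0,25],[0,0,0.003,0,0,0,25],[0,0,0.003,0,0,0,25],[0,0,0.003,0,0,0,25]]])

```text
time_s: 16.2
ee_pos: [0.5146, 0.118, 0.0865]
tool_rot: [-0.0, 0.998, -0.062, 0.001]
force: [-0.7, -1.6, 6.4]
finger_gap: 0.0322
finger_force: 30.0
```

Contact: the force is +6 N, so the sleeve sits on the pad. I open the fingers slowly and rise.

Request:
move_arm(plan=[[[0,0,-0.001,0,0,0,34],[0,0,-0.001,0,0,0,40],[0,0,-0.001,0,0,0,50],[0,0,-0.001,0,0,0,60],[0,0,-0.001,0,0,0,70],[0,0,-0.001,0,0,0,70],[0,0,-0.001,0,0,0,70]]])

```text
time_s: 16.9
ee_pos: [0.5141, 0.1179, 0.086]
tool_rot: [-0.0, 0.998, -0.062, -0.0]
force: [-0.2, -0.1, -0.5]
finger_gap: 0.0678
finger_force: 0.0
```

Request:
move_arm(plan=[[[0,0,-0.1,0,0,0,70],[0,0,-0.25,0,0,0,70],[0,0,-0.4,0,0,0,70],[0,0,-0.6,0,0,0,70],[0,0,-0.8,0,0,0,70],[0,0,-0.8,0,0,0,70],[0,0,-0.8,0,0,0,70]]])

```text
time_s: 17.6
ee_pos: [0.5146, 0.1181, 0.2469]
tool_rot: [-0.0, 0.998, -0.062, 0.001]
force: [0.2, -0.2, -0.7]
finger_gap: 0.0698
finger_force: 0.0
```

Run:
```python
from h import *
for c in("scene","side"): cv2.imwrite(f"pics/f_{c}.png",ctrl.camera(c)[:,:,::-1])
a=cv2.imread("pics/f_scene.png")[150:270,120:280];b=cv2.imread("pics/f_side.png")[170:290,130:290]
cv2.imwrite("pics/f.png",np.hstack([cv2.resize(x,(400,300),interpolation=2) for x in(a,b)]))
```

```text
(no output)
```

View pics/f.png

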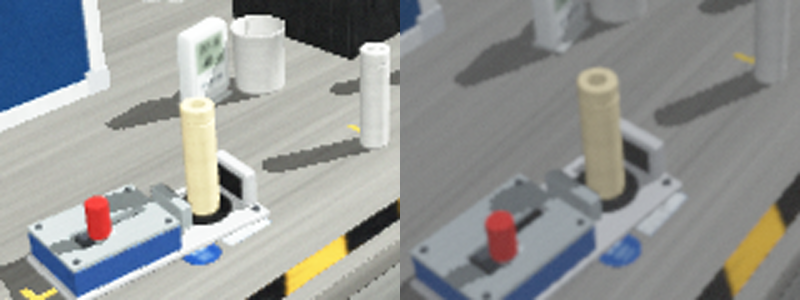

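The picture shows the brass sleeve upright on the pad (crop (201,160) and (605,190)), the knob in the notch at (97,215), the jaw open and the steel sleeve unmoved.

```bash
python3 -c "
from rig import ctrl
print(ctrl.job_done())"
```

```text
the job is handed in; nothing more can be done
None
```

I locked the jaw open with the knob in its notch, set the brass sleeve upright on the black pad without touching the steel sleeve, and handed the job in at about 18 s; no verdict came back.

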